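# Seat the burner cover on its locating pins

### The job

The slotted cover of the coffee roaster's burner box lies askew across the box's two locating pins. With the fingertips, nudge it sideways until both its holes drop over the pins and it lies flat on the box; only push it, do not lift it. Leave the thumb nuts and the other things on the bench where they are, and take the hand away at the end.

Things in the scene. Friction and masses are not known exactly. Their poses are not given: they have to be found in the camera images.
- burner_box: Fixed dark steel box, 230 (x) by 260 (y) by 45 mm high, turned up to 0.3 rad; a brass gas stub 50 mm long on its far (+x) face. Origin: centre of its underside; z up, x away from the robot. Two brass pins stand on its flat top at x = +30 mm, y = +50 and -50 mm in its frame, at first hidden under the cover.
- cover: Loose aluminium plate with black vent slots, 130 (x) by 180 (y) by 6 mm, 0.3 to 0.5 kg. Origin: centre of its underside; z up. Its near (-x) edge starts on the box's top and its underside on the pin tips, sloping up away from the robot by 0.1 rad. It lies 26 to 38 mm too near along the box's x, up to 24 mm to a side, turned up to 0.13 rad. Seated it slides no further.
- seated (a point): fixed point on the box's top: where the cover's origin lies when seated, with the cover's edges parallel to the box's. 70 mm of the box's top then shows in front of the cover, 30 mm beyond it and 40 mm on either side
- pin0 (a point): tip of the left (+y) pin: 10 mm in diameter, 10 mm tall, its upper half a round dome; it stands 4 mm proud of the seated cover
- pin1 (a point): tip of the right (-y) pin, the same size
- hole0 (a point): centre of the cover's left (+y) hole, 15 mm in diameter, right through, at the upper face, x = +10 mm, y = +50 mm in the cover's frame; belongs over pin0
- hole1 (a point): centre of the cover's right (-y) hole, the same size, at the upper face, x = +10 mm, y = -50 mm in the cover's frame; belongs over pin1
- nut0: small brass thumb nut, 18 mm wide, 15 mm high, standing on the far margin of the box's top, left half, 102 mm beyond the box's centre line; origin: base centre; must not be disturbed
- nut1: the same kind of nut on the right half of the far margin; must not be disturbed
- thermometer: white and blue hand-held infrared thermometer lying on the bench left of the box, 225 by 47 by 55 mm; origin: under its body; must not be disturbed
- tin: closed steel sample tin, 72 mm wide, 80 mm high, on the bench to the right; origin: base centre; must not be disturbed
- jar: closed amber jar, 64 mm wide, 100 mm high, beside the far end of the box, left or right; origin: base centre; must not be disturbed
- tamper: steel coffee tamper standing on its flat foot, 58 mm wide, 88 mm high, beside the far end of the box, left or right; origin: base centre; must not be disturbed
Things that resemble listed ones, but are neither listed nor needed, are in the scene too. There is more than one size of the cover; the job needs the smallest.

How it is judged:
By the outcome, as a careful person would: the job done as asked, in the order asked, and still so for the second after the job is handed in, with the robot touching nothing.
It also fails if it takes over 72 s, if anything falls off the work surface, if the arm or the gripper's body presses on something with over 40 N, if the wrist force passes 120 N, or if a joint passes its speed limit or range.

### The arm

A 6-joint arm with a two-finger parallel gripper is mounted at the origin on the work surface. World frame = base frame: x ahead of the robot, y to its left, z up, the work surface at z = 0. Lengths are in m, angles in rad, forces in N, time in s.
With the tool pointing down it reaches from about 0.275 to 0.825 m from the base axis. Payload 4.9 kg.
Tool frame: the origin (TCP) lies midway between the tips of the shut fingers; the grasp point (between the pads) lies 19 mm behind it (arm.grip_depth is the distance from the TCP to the grasp point, in m); z points along the fingers, y is the line along which they close (so a half turn about z gives the same grasp; the last joint's range is limited). The gripper opens to 85 mm and grips with 20 to 120 N. Pads are 22 mm wide; open, the fingers measure 114 mm over their backs; the gripper's body (76 mm by 85 mm) begins 54 mm behind the grasp point. The pads swing forward as they close: fully open they stand 13 mm farther back than shut.
Start: joints at [1.049, 0.326, -0.193, 1.052, 0, 1.437], TCP at [0.208, 0.509, 0.231] pointing down, gripper open.
Joint ranges: [-2.65, 2.65], [-0.97, 1.79], [-1.3, 1.35], [-1.93, 2.1], [-1.47, 1.37], [-3.14, 3.14]. Speed limits (rad/s): [2.57, 2.57, 3.14, 3.14, 3.14, 3.14].

### API

Orientations are given as a unit quaternion [x, y, z, w].
In Python, from cell import arm gives the robot as it stands.
- The arm moves only by the shell command python3 -m jog 'ROWS'. ROWS is JSON, a list of rows, each a list of 7 numbers: the closure, from -1 (fully open) to 1 (shut), so that 0 is half open, then the shift along the world's x, y, z in cm, then the turn, a rotation vector about the world's x, y, z in degrees. In form: [[claw, x, y, z, wx, wy, wz], ...]. A call has 1 to 20 rows; each row shifts and turns the commanded pose from where the row before left it; what a row does not reach is not made up. A row lasts 1/12 s, in which the tool goes at most 41.7 mm and 7.16 degrees, less where a joint would pass 70% of its speed; a pose out of reach is approached as far as the arm can. A call is refused whole if a number of a shift passes 4.17 or a number of a turn 7.16, either way. A call with a gripper value outside its range is refused whole. The fingers move at their own pace and stop on an object; the grip force is fixed at half the most. Time passes only in rows, so rows that do not move let the fingers close. It gives the time, the measured TCP pose, the force, the opening and the grip force at its end, in the units of the state.
- arm.get_obs(): the state, without advancing time (a new reading comes with each control period).
- arm.capture(name): name is "scene" or "top" or "wrist"; returns a dict with "img" (400x640x3 uint8, red, green, blue), "camera_matrix" (3x3 intrinsics, pixels), "world_to_cam" (4x4, takes a point from world to camera coordinates). Camera axes: x right, y down, z forward; pixel columns grow to the right and rows downward; lengths in m; the calibration is good to about 2 mm. A picture is of the moment at which its call begins. There is no depth.
- arm.sign_off(): hands the job in; it is judged then, once.
The state is a dict: "clock": time; "joint_pos": joint angles; "qvel": joint speeds; "joint_efforts": joint torques, N m; "ee_pos": TCP position; "orientation": TCP orientation; "wrist_force": force on the tool from outside, world axes, zero at the start; "moment": the same for the moment, N m; "grip_width": finger opening in m; "grip_force": force on a finger pad.
Only numpy, scipy, OpenCV 4.12 (cv2) and the standard library are available. Lean on these libraries where they do the work, as an engineer would, in place of code of your own. Each camera call takes 0.05 s, during which the arm holds its last target. There are 200 camera calls.

## Working session

There is one attempt and no reset: what is moved stays moved. The work goes in short steps, Python scripts to look and compute and a shell command to move; the robot and the scene stay as the last step left them, time stands still between calls to the robot, and variables do not carry over. Pictures are saved under pics/ and viewed, at most 12 in all, crops included, and the job is handed in when it is done.

```bash
mkdir -p pics; cat > h.py <<'E'
import numpy as np,cv2
from cell import arm
def snap(cam,fn,crop=None,k=1):
    c=arm.capture(cam); np.savez('pics/'+fn+'.npz',K=c['camera_matrix'],T=c['world_to_cam'],img=c['img'])
    show(fn,crop,k,fn)
def show(fn,crop,k,out):
    im=np.load('pics/'+fn+'.npz')['img'][:,:,::-1]
    if crop: x0,y0,x1,y1=crop; im=im[y0:y1,x0:x1]
    cv2.imwrite('pics/'+out+'.png',cv2.resize(im,None,fx=k,fy=k,interpolation=cv2.INTER_CUBIC))
def ray(fn,u,v,z):
    d=np.load('pics/'+fn+'.npz');R=d['T'][:3,:3];t=d['T'][:3,3]
    o=-R.T@t;r=R.T@np.linalg.inv(d['K'])@[u,v,1]
    return o+r*(z-o[2])/r[2]
def proj(fn,p):
    d=np.load('pics/'+fn+'.npz');q=d['T'][:3,:3]@np.array(p)+d['T'][:3,3];q=d['K']@q
    return q[:2]/q[2]
E
python3 - <<'E'
from h import *
snap('top','top0',None,1.25);snap('scene','sc0',None,1.25)
o=arm.get_obs();print(o['ee_pos'],o['orientation'],o['clock'])
E
```

```text
[0.20770228 0.50870938 0.23057094] [ 1.92675081e-01  9.81262298e-01 -7.42098775e-04 -2.54088379e-04] 0.1
```

View pics/top0.png

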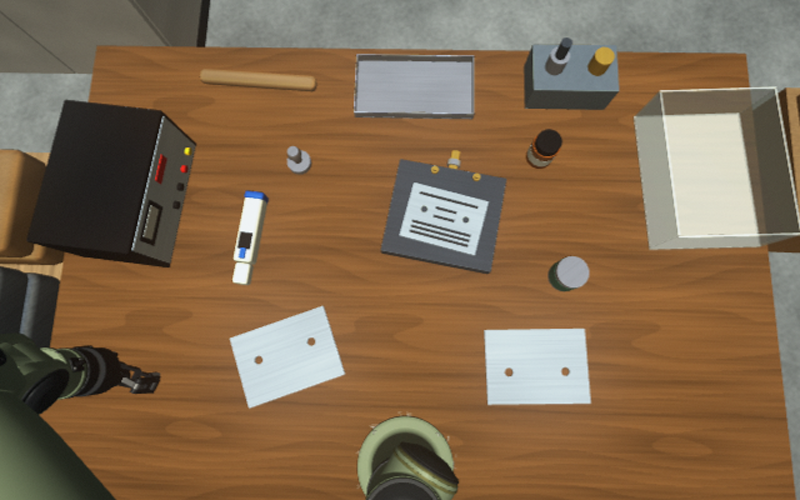

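View pics/sc0.png

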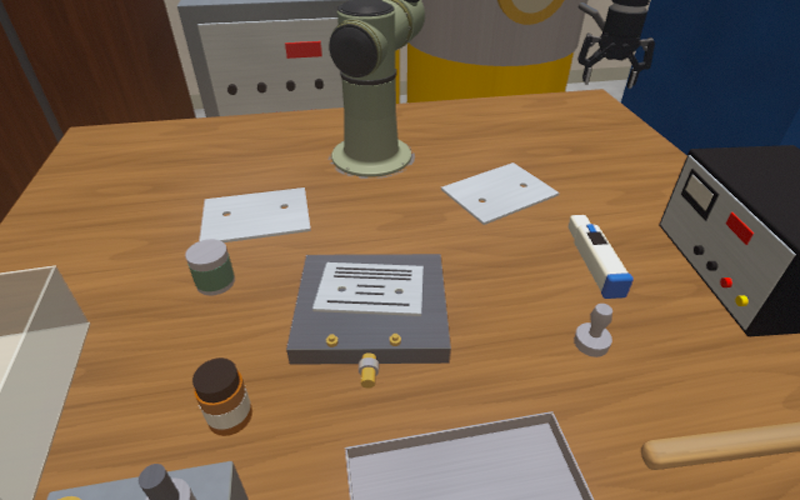

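The slotted plate on the box at (445,218) in the top view is the cover. The plain plates at (287,357) and (538,367) are larger, have no slots and lie on the bench. I'll confirm this in an enlarged crop.

```bash
python3 - <<'E'
from h import *
show('top0',(300,115,410,225),5,'top0c')
E
```

```text
(no output)
```

View pics/top0c.png

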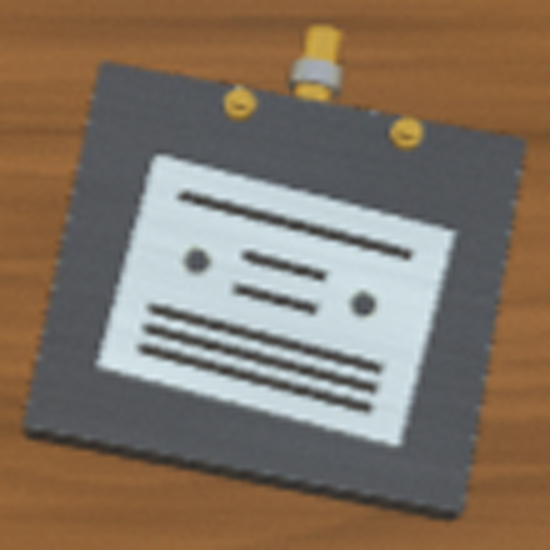

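```bash
cat > fit.py <<'E'
from h import *
from scipy.optimize import least_squares
def boxpts(x,y,a,z=.045):
    c,s=np.cos(a),np.sin(a)
    return [np.array([x+c*u-s*v,y+s*u+c*v,z]) for u,v in [(.115,.13),(.115,-.13),(-.115,-.13),(-.115,.13)]]
def covpts(x,y,a,p,local,zn=.045):
    # x,y: centre of underside; pitch p, near edge underside at zn
    c,s=np.cos(a),np.sin(a);o=[]
    for u,v,w in local:
        h=u*np.cos(p)-w*np.sin(p); z=zn+(u+.065)*np.sin(p)+w*np.cos(p)
        o.append(np.array([x+c*h-s*v,y+s*h+c*v,z]))
    return o
CL=[(.065,.09,.006),(.065,-.09,.006),(-.065,-.09,.006),(-.065,.09,.006),(.01,.05,.006),(.01,-.05,.006)]
def fitp(fn,f,px,x0):
    r=least_squares(lambda q:np.ravel([proj(fn,p)-u for p,u in zip(f(q),px)]),x0)
    return r.x,np.abs(r.fun).max()
def rel(b,c): # seated is at box-frame (+.02,0)
    d=np.array(c[:2])-b[:2];ca,sa=np.cos(b[2]),np.sin(b[2])
    return np.array([ca*d[0]+sa*d[1]-.02,-sa*d[0]+ca*d[1]])*1e3,c[2]-b[2]
E
python3 - <<'E'
from fit import *
U=lambda l:[np.array([300+a/5-.4,115+b/5-.4]) for a,b in l]
b,e=fitp('top0',lambda q:boxpts(*q),U([(102,62),(524,142),(460,505),(25,430)]),[.5,0,0]);print('box',b,e)
px=U([(155,155),(455,232),(400,445),(98,368),(197,261),(363,304)])
c,e2=fitp('top0',lambda q:covpts(*q,.1,CL),px,[.5,0,0]);print('cov',c,e2)
print(rel(b,c));print([ray('top0',*u,.06) for u in U([(240,102),(407,132)])])
E
```

```text
box [ 0.56956441 -0.07862865 -0.16818421] 1.595775408590299
cov [ 0.55601094 -0.07758946 -0.23771185] 0.2947746794492332
(array([-33.53618868,  -1.24422449]), np.float64(-0.06952763820746385))
[array([ 0.67443163, -0.05480309,  0.06      ]), array([ 0.65778391, -0.15323446,  0.06      ])]
```

```bash
python3 -m jog '[[-1,1.6,-3.8,0,0,0,0.85],[-1,1.6,-3.8,0,0,0,0.85],[-1,1.6,-3.8,0,0,0,0.85],[-1,1.6,-3.8,0,0,0,0.85],[-1,1.6,-3.8,0,0,0,0.85],[-1,1.6,-3.8,0,0,0,0.85],[-1,1.6,-3.8,0,0,0,0.85],[-1,1.6,-3.8,0,0,0,0.85],[-1,1.6,-3.8,0,0,0,0.85],[-1,1.6,-3.8,0,0,0,0.85],[-1,1.6,-3.8,0,0,0,0.85],[-1,1.6,-3.8,0,0,0,0.85],[-1,1.6,-3.8,0,0,0,0.85],[-1,1.6,-3.8,0,0,0,0.85],[-1,1.6,-3.8,0,0,0,0.85],[-1,0,0,0,0,0,0],[-1,0,0,0,0,0,0]]'
python3 - <<'E'
from h import *
snap('wrist','w1',None,1.25);print(np.linalg.inv(np.load('pics/w1.npz')['T'])[:3].round(3))
E
```

```text
clock: 1.52
ee_pos: [0.4482, -0.0627, 0.2307]
orientation: [0.085, 0.996, 0.0, -0.0]
wrist_force: [-0.7, -0.1, -1.0]
grip_width: 0.0854
grip_force: 0.0
[[ 0.169  0.938  0.302  0.37 ]
 [ 0.986 -0.16  -0.052 -0.05 ]
 [-0.001  0.306 -0.952  0.374]]
```

View pics/w1.png

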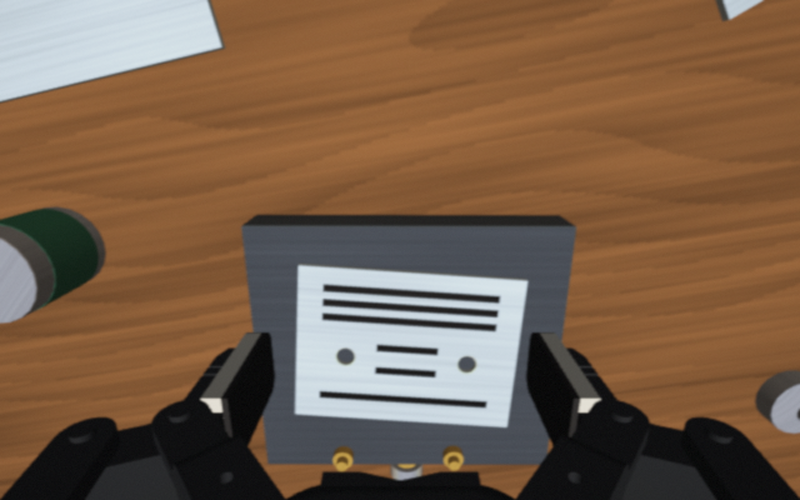

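```bash
python3 - <<'E'
from fit import *
U=lambda l:[np.array([a/1.25-.1,b/1.25-.1]) for a,b in l]
b,e=fitp('w1',lambda q:boxpts(*q),U([(548,464),(268,464),(243,226),(575,226)]),[.57,-.08,-.17]);print('box',b,e)
px=U([(507,427),(295,414),(298,266),(528,280),(467,364),(345,356)])
c,e2=fitp('w1',lambda q:covpts(*q,.1,CL),px,[.55,-.08,-.2]);print('cov',c,e2)
print(rel(b,c))
print([ray('w1',*u,.06) for u in U([(453,459),(343,459)])])
np.save('b.npy',b)
E
```

```text
box [ 0.56912139 -0.07678698 -0.16824367] 2.1036055615795135
cov [ 0.55541759 -0.07570551 -0.23972402] 1.056095779295731
(array([-33.691394,  -1.228516]), np.float64(-0.07148035260320981))
[array([ 0.66851548, -0.0534638 ,  0.06      ]), array([ 0.65216275, -0.14937903,  0.06      ])]
```

```bash
python3 -m jog '[[-1,1.24,0.12,-3,0,0,0],[-1,1.24,0.11,-3,0,0,0],[-1,0,0,-3,0,0,0],[-1,0,0,-3,0,0,0],[-1,0,0,-3,0,0,0],[-1,0,0,-2,0,0,0],[-1,0,0,-1,0,0,0],[-1,0,0,0,0,0,0],[-1,0,0,0,0,0,0]]'
python3 -m jog '[[-1,0,0,-0.3,0,0,0],[-1,0,0,-0.3,0,0,0],[-1,0,0,-0.2,0,0,0],[-1,0,0,0,0,0,0]]'
python3 - <<'E'
from h import *
snap('wrist','w2',None,1.25)
E
```

```text
clock: 2.32
ee_pos: [0.4718, -0.057, 0.0511]
orientation: [0.081, 0.997, 0.0, -0.001]
wrist_force: [-0.2, 0.1, 0.2]
grip_width: 0.0854
grip_force: 0.0
clock: 2.65
ee_pos: [0.473, -0.0585, 0.0435]
orientation: [0.082, 0.997, -0.0, 0.0]
wrist_force: [0.2, -0.3, -0.4]
grip_width: 0.0853
grip_force: 0.0
```

View pics/w2.png

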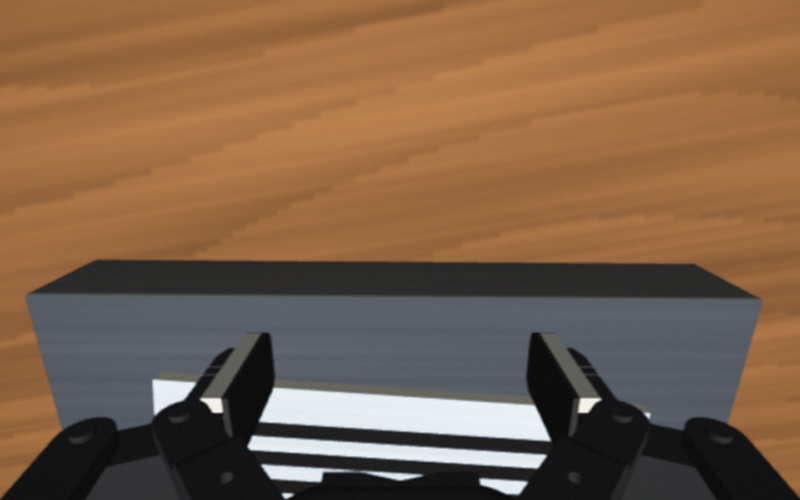

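```bash
python3 - <<'E'
from fit import *
b=np.load('b.npy')
def bf(p): 
    d=p[:2]-b[:2];c,s=np.cos(b[2]),np.sin(b[2]);return (np.array([c*d[0]+s*d[1],-s*d[0]+c*d[1]])*1e3).round(1)
o=arm.get_obs();print('tcp',bf(o['ee_pos']),np.load('pics/w2.npz')['K'][0,0])
for z in (.045,.05,.055,.06):
    print(z,[bf(ray('w2',u/1.25,v/1.25,z)) for u,v in [(270,333),(530,333),(228,404),(574,404),(205,404),(598,404)]])
print('edge',[bf(ray('w2',u/1.25,v/1.25,.051)) for u,v in [(153,380),(275,389),(527,405),(650,415)]])
print('box',[bf(ray('w2',u/1.25,v/1.25,.045)) for u,v in [(28,294),(760,299)]])
E
```

```text
tcp [-97.9   1.9] 352.1666392689756
0.045 [array([-99.9, -45.4]), array([-100.2,   48.3]), array([-69.5, -64.1]), array([-70.,  68.]), array([-69.4, -72.9]), array([-70. ,  77.1])]
0.05 [array([-102.6,  -43.7]), array([-103. ,   46.7]), array([-73.3, -61.8]), array([-73.8,  65.6]), array([-73.2, -70.3]), array([-73.8,  74.5])]
0.055 [array([-105.3,  -42.1]), array([-105.7,   45. ]), array([-77.1, -59.5]), array([-77.6,  63.3]), array([-77. , -67.6]), array([-77.6,  71.8])]
0.06 [array([-108. ,  -40.4]), array([-108.4,   43.4]), array([-80.9, -57.2]), array([-81.3,  60.9]), array([-80.8, -65. ]), array([-81.4,  69.1])]
edge [array([-84.1, -87. ]), array([-80.5, -43.6]), array([-74.,  48.]), array([-69.8,  93.8])]
box [array([-114.8, -128.8]), array([-113.9,  127.8])]
```

```bash
python3 -m jog '[[-1,0,0,-0.4,0,0,0],[-1,0,0,-0.4,0,0,0],[-1,0,0,0,0,0,0]]'; python3 -m jog '[[-1,0,0,-0.15,0,0,0],[-1,0,0,0,0,0,0]]';python3 -m jog '[[-1,0,0,-0.1,0,0,0],[-1,0,0,0,0,0,0]]';python3 -m jog '[[-1,0,0,-0.1,0,0,0],[-1,0,0,0,0,0,0]]'
```

```text
clock: 2.95
ee_pos: [0.4723, -0.0585, 0.0346]
orientation: [0.083, 0.997, 0.0, -0.0]
wrist_force: [0.4, -0.4, -0.1]
grip_width: 0.0854
grip_force: 0.0
clock: 3.12
ee_pos: [0.4726, -0.0585, 0.0335]
orientation: [0.083, 0.997, 0.0, -0.0]
wrist_force: [-0.4, 0.8, -0.3]
grip_width: 0.0855
grip_force: 0.0
clock: 3.28
ee_pos: [0.4728, -0.0585, 0.0327]
orientation: [0.083, 0.997, 0.0, -0.0]
wrist_force: [-0.4, -1.2, -0.2]
grip_width: 0.0857
grip_force: 0.0
clock: 3.45
ee_pos: [0.4729, -0.0585, 0.0319]
orientation: [0.083, 0.997, -0.0, 0.0]
wrist_force: [0.1, 0.8, 0.5]
grip_width: 0.0852
grip_force: 0.0
```

```bash
python3 -m jog '[[-1,0,0,-0.1,0,0,0],[-1,0,0,0,0,0,0]]'; python3 -m jog '[[-1,0,0,-0.1,0,0,0],[-1,0,0,0,0,0,0]]'
```

```text
clock: 3.62
ee_pos: [0.4729, -0.0586, 0.0318]
orientation: [0.083, 0.997, -0.0, 0.0]
wrist_force: [-2.5, 1.3, 12.2]
grip_width: 0.0853
grip_force: 6.3
clock: 3.78
ee_pos: [0.473, -0.0586, 0.0318]
orientation: [0.083, 0.997, -0.0, 0.0]
wrist_force: [-6.3, 1.6, 24.4]
grip_width: 0.0855
grip_force: 11.9
```

```bash
python3 -m jog '[[-1,0,0,0.37,0,0,0],[-1,0,0,0,0,0,0],[-1,0.2,-0.034,0,0,0,0],[-1,0.2,-0.034,0,0,0,0],[-1,0.2,-0.034,0,0,0,0],[-1,0.2,-0.034,0,0,0,0],[-1,0.2,-0.034,0,0,0,0],[-1,0.2,-0.034,0,0,0,0]]'
python3 -m jog '[[-1,0.2,-0.034,0,0,0,0],[-1,0.2,-0.034,0,0,0,0],[-1,0.2,-0.034,0,0,0,0],[-1,0.2,-0.034,0,0,0,0],[-1,0.2,-0.034,0,0,0,0],[-1,0.2,-0.034,0,0,0,0],[-1,0.2,-0.034,0,0,0,0],[-1,0.2,-0.034,0,0,0,0],[-1,0.2,-0.034,0,0,0,0],[-1,0,0,0,0,0,0],[-1,0,0,0,0,0,0]]'
python3 - <<'E'
from h import *
snap('top','top1',(300,115,410,225),5)
E
```

```text
clock: 4.45
ee_pos: [0.4818, -0.0605, 0.0327]
orientation: [0.083, 0.997, -0.0, -0.003]
wrist_force: [-6.9, -1.2, 5.9]
grip_width: 0.0854
grip_force: 3.4
clock: 5.37
ee_pos: [0.5002, -0.0631, 0.0326]
orientation: [0.083, 0.997, 0.0, -0.003]
wrist_force: [-4.4, -0.7, 2.7]
grip_width: 0.0855
grip_force: 2.8
```

View pics/top1.png

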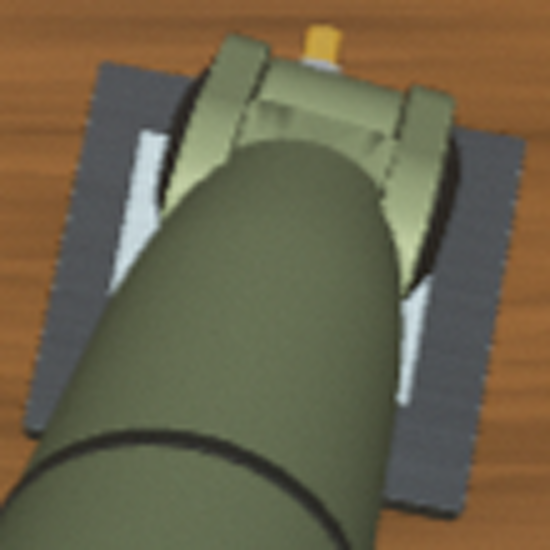

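```bash
python3 -m jog '[[-1,-1,0.17,0,0,0,0],[-1,-0.5,0.08,3,0,0,0],[-1,-0.5,0.08,4,0,0,0],[-1,-0.5,0.08,4,0,0,0],[-1,-0.5,0.08,3,0,0,0],[-1,0,0,0,0,0,0],[-1,0,0,0,0,0,0]]'
python3 - <<'E'
from h import *
snap('wrist','w3',(160,100,480,340),2.5)
E
```

```text
clock: 6.0
ee_pos: [0.4745, -0.0591, 0.1754]
orientation: [0.082, 0.997, -0.0, 0.002]
wrist_force: [-0.8, -0.1, -1.4]
grip_width: 0.0854
grip_force: 0.0
```

View pics/w3.png

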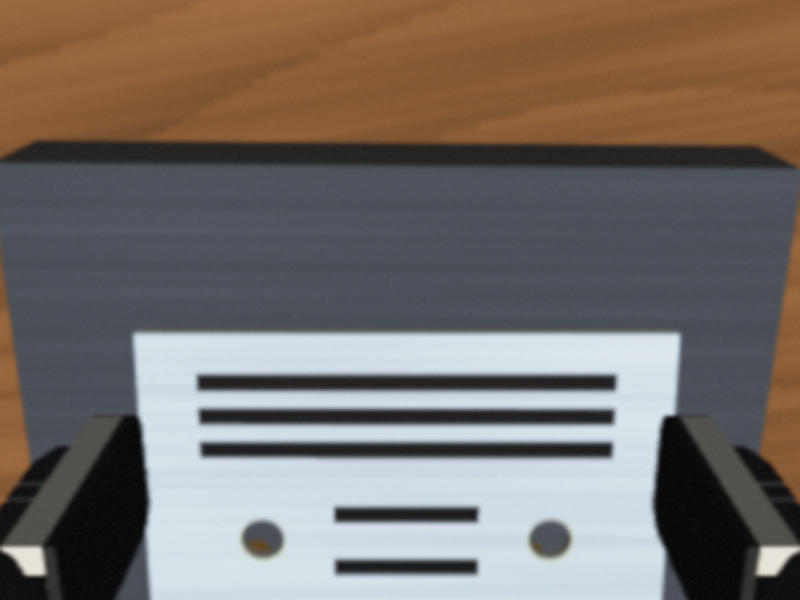

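```bash
python3 - <<'E'
from fit import *
U=lambda l:[np.array([160+a/2.5-.3,100+b/2.5-.3]) for a,b in l]
b=np.load('b.npy')
px=U([(2,162),(795,168)])
print('box near err px',[proj('w3',p)-u for p,u in zip(boxpts(*b)[2:],px)])
b2,e=fitp('w3',lambda q:boxpts(*q)[2:],px,b);print('box',b2,e)
c,e2=fitp('w3',lambda q:covpts(q[0],q[1],q[2],.1,CL[2:],.045),U([(133,333),(680,333),(550,539),(263,539)]),[.58,-.08,-.17]);print('cov',c,e2)
for B in(b,b2):print(rel(B,c))
for z in (.055,):
  for p in(.05,-.05):
    s=np.sin(b2[2]);k=np.cos(b2[2]);q=proj('w3',[b2[0]+k*.03-s*p,b2[1]+s*.03+k*p,z]);print('pin',(q-[160,100]+.3)*2.5)
E
```

```text
box near err px [array([-5.81730221,  1.04060939]), array([ 5.3654567 , -0.16653604])]
box [ 0.569391   -0.07703979 -0.17223481] 5.531904642648584
cov [ 0.57460167 -0.07440446 -0.16391811] 0.23301741478923077
(array([-14.99605131,   3.26655246]), np.float64(0.004325554362432343))
(array([-15.31808441,   3.48936552]), np.float64(0.008316699401477529))
pin [535.78482101 571.88309167]
pin [255.96595679 569.91948046]
```

```bash
python3 -c "
from h import *
print(arm.get_obs()['joint_pos'])"
```

```text
[-2.78650115e-01  2.41821889e-01 -4.67721065e-01  8.59630187e-01
  1.17804679e-04 -1.13478372e-01]
```

```bash
python3 -m jog '[[-1,0.91,0.71,0,0,0,6.92],[-1,0.91,0.71,0,0,0,6.92],[-1,0.91,0.71,0,0,0,6.92],[-1,0.91,0.71,0,0,0,6.92],[-1,0.91,0.71,0,0,0,6.92],[-1,0.91,0.71,0,0,0,6.92],[-1,0.91,0.71,0,0,0,6.92],[-1,0.91,0.71,0,0,0,6.92],[-1,0.91,0.71,0,0,0,6.92],[-1,0.91,0.71,0,0,0,6.92],[-1,0.91,0.71,0,0,0,6.92],[-1,0.91,0.71,0,0,0,6.92],[-1,0.91,0.71,0,0,0,6.92],[-1,0,0,-3,0,0,0],[-1,0,0,-3,0,0,0],[-1,0,0,-3,0,0,0],[-1,0,0,-2,0,0,0],[-1,0,0,0,0,0,0],[-1,0,0,0,0,0,0]]'
python3 - <<'E'
from fit import *
b=np.load('b.npy');o=arm.get_obs();d=o['ee_pos'][:2]-b[:2];c,s=np.cos(b[2]),np.sin(b[2])
print('tcp box',c*d[0]+s*d[1],-s*d[0]+c*d[1])
snap('wrist','w4',None,1.25)
E
```

```text
clock: 7.63
ee_pos: [0.589, 0.0337, 0.0609]
orientation: [-0.646, 0.763, 0.002, -0.002]
wrist_force: [-0.2, 0.1, -0.2]
grip_width: 0.0853
grip_force: 0.0
tcp box 0.0010401905684958856 0.11229573698614727
```

View pics/w4.png

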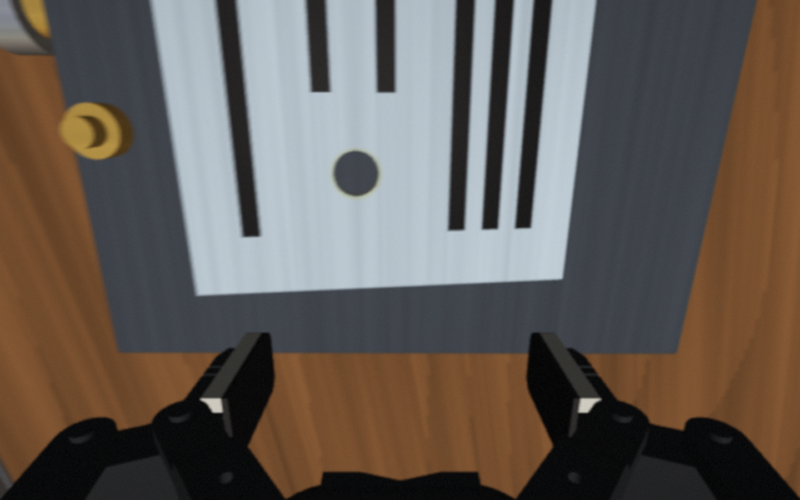

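```bash
python3 - <<'E'
from fit import *
U=lambda l:[np.array([a/1.25-.1,v/1.25-.1]) for a,v in l]
b=np.load('b.npy')
f=lambda q:[boxpts(*q)[0],boxpts(*q)[3]]
px=U([(118,352),(678,353)])
b2,e=fitp('w4',f,px,b);print('box',b,b2,e)
L=[CL[0],CL[3],CL[4]]
c,e2=fitp('w4',lambda q:covpts(q[0],q[1],q[2],.1,L),U([(196,296),(563,279),(356,173)]),[.575,-.074,-.164]);print('cov',c,e2)
for B in(b,b2):print(rel(B,c))
E
```

```text
box [ 0.56912139 -0.07678698 -0.16824367] [ 0.56920767 -0.0784553  -0.17145203] 0.11457912544665305
cov [ 0.57616872 -0.074233   -0.16156188] 2.6104164919300956
(array([-13.47983705,   3.69799594]), np.float64(0.00668178516393822))
(array([-13.86139247,   5.34803197]), np.float64(0.00989015085915651))
```

```bash
python3 - <<'E'
from fit import *
b=np.array([ 0.56920767,-0.0784553,-0.17145203]);c,s=np.cos(b[2]),np.sin(b[2])
def bf(u,v,z):
    d=ray('w4',u/1.25-.1,v/1.25-.1,z)[:2]-b[:2];return (np.array([c*d[0]+s*d[1],-s*d[0]+c*d[1]])*1e3).round(1)
print(bf(196,296,.064),bf(563,279,.051),bf(356,173,.059))
o=arm.get_obs();d=o['ee_pos'][:2]-b[:2];print((c*d[0]+s*d[1])*1e3,(-s*d[0]+c*d[1])*1e3)
for z in(.07,.074): print([bf(u,v,z) for u,v in [(270,333),(530,333),(228,404),(574,404)]])
E
```

```text
[70.5 96.6] [-61.1  95. ] [14.7 54.8]
1.9564376155653054 114.09103377417824
[array([ 44.3, 107.6]), array([-44.4, 107.4]), array([ 61.8, 136.2]), array([-63.2, 136.1])]
[array([ 43. , 105.4]), array([-43.1, 105.2]), array([ 60. , 133.2]), array([-61.2, 133.1])]
```

```bash
python3 -m jog '[[-1,0.3,-0.05,-1.2,0,0,0],[-1,0,0,-1.0,0,0,0],[-1,0,0,-0.45,0,0,0],[-1,-0.08,-0.5,0,0,0,0],[-1,0,0,0,0,0,0],[-1,0,0,0,0,0,0]]'
python3 -m jog '[[-1,-0.034,-0.2,0,0,0,0],[-1,0,0,0,0,0,0]]'; python3 -m jog '[[-1,-0.017,-0.1,0,0,0,0],[-1,0,0,0,0,0,0]]';python3 -m jog '[[-1,-0.017,-0.1,0,0,0,0],[-1,0,0,0,0,0,0]]';python3 -m jog '[[-1,-0.017,-0.1,0,0,0,0],[-1,0,0,0,0,0,0]]'
```

```text
clock: 8.18
ee_pos: [0.5935, 0.0277, 0.0374]
orientation: [-0.646, 0.763, -0.0, 0.0]
wrist_force: [0.7, -0.5, -0.3]
grip_width: 0.0856
grip_force: 0.0
clock: 8.35
ee_pos: [0.5932, 0.0258, 0.0375]
orientation: [-0.646, 0.763, -0.0, 0.0]
wrist_force: [0.4, -0.5, 0.0]
grip_width: 0.0853
grip_force: 0.0
clock: 8.52
ee_pos: [0.5931, 0.0252, 0.0373]
orientation: [-0.646, 0.763, -0.0, 0.0]
wrist_force: [0.5, 0.4, -0.4]
grip_width: 0.0854
grip_force: 0.4
clock: 8.68
ee_pos: [0.5931, 0.0245, 0.0373]
orientation: [-0.646, 0.763, 0.0, 0.001]
wrist_force: [2.0, 2.5, 0.6]
grip_width: 0.085
grip_force: 1.3
clock: 8.85
ee_pos: [0.5928, 0.0235, 0.0372]
orientation: [-0.646, 0.763, 0.0, 0.001]
wrist_force: [1.0, 3.9, 0.6]
grip_width: 0.0856
grip_force: 1.7
```

```bash
python3 -m jog '[[-1,0.03,0.2,-0.15,0,0,0],[-1,0,0,-0.18,0,0,0],[-1,-0.03,-0.2,0,0,0,0],[-1,-0.017,-0.1,0,0,0,0],[-1,-0.017,-0.1,0,0,0,0],[-1,-0.017,-0.1,0,0,0,0],[-1,0,0,0,0,0,0],[-1,0,0,0,0,0,0]]'
```

```text
clock: 9.52
ee_pos: [0.5918, 0.0196, 0.0336]
orientation: [-0.646, 0.763, -0.0, -0.0]
wrist_force: [-0.7, 0.8, -1.0]
grip_width: 0.0856
grip_force: 0.4
```

```bash
python3 -m jog '[[-1,0.17,1,0.5,0,0,0],[-1,0,0,3.4,0,0,0],[-1,0,0,3.5,0,0,0],[-1,0,0,3.4,0,0,0],[-1,0,0,3.4,0,0,0],[-1,-0.91,-0.68,0,0,0,-6.92],[-1,-0.91,-0.68,0,0,0,-6.92],[-1,-0.91,-0.68,0,0,0,-6.92],[-1,-0.91,-0.68,0,0,0,-6.92],[-1,-0.91,-0.68,0,0,0,-6.92],[-1,-0.91,-0.68,0,0,0,-6.92],[-1,-0.91,-0.68,0,0,0,-6.92],[-1,-0.91,-0.68,0,0,0,-6.92],[-1,-0.91,-0.68,0,0,0,-6.92],[-1,-0.91,-0.68,0,0,0,-6.92],[-1,-0.91,-0.68,0,0,0,-6.92],[-1,-0.91,-0.68,0,0,0,-6.92],[-1,-0.91,-0.68,0,0,0,-6.92],[-1,0,0,0,0,0,0],[-1,0,0,0,0,0,0]]'
python3 - <<'E'
from h import *
snap('wrist','w5',(160,120,480,360),2.5)
E
```

```text
clock: 11.18
ee_pos: [0.4758, -0.0584, 0.1764]
orientation: [0.081, 0.997, -0.0, 0.001]
wrist_force: [0.3, -0.2, 0.1]
grip_width: 0.0852
grip_force: 0.0
```

View pics/w5.png

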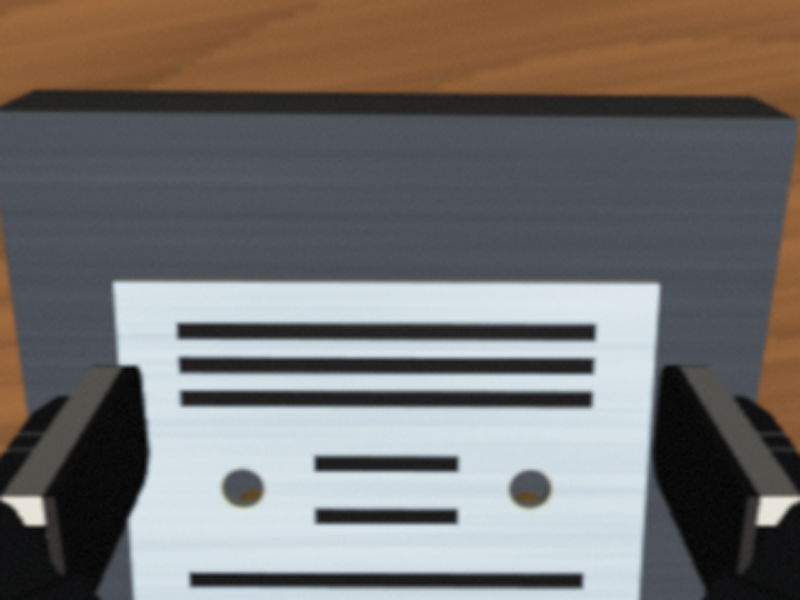

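```bash
python3 -m jog '[[-1,0,0,-3.5,0,0,-0.5],[-1,0,0,-3.5,0,0,0],[-1,0,0,-3.5,0,0,0],[-1,0,0,-2.5,0,0,0],[-1,0,0,-1.2,0,0,0],[-1,0,0,0,0,0,0],[-1,0,0,0,0,0,0]]'
python3 -m jog '[[-1,0.7,-0.12,0,0,0,0],[-1,0.7,-0.12,0,0,0,0],[-1,0.6,-0.1,0,0,0,0],[-1,0.2,-0.035,0,0,0,0],[-1,0.2,-0.035,0,0,0,0],[-1,0.2,-0.035,0,0,0,0],[-1,0.2,-0.035,0,0,0,0],[-1,0,0,0,0,0,0],[-1,0,0,0,0,0,0]]'
```

```text
clock: 11.82
ee_pos: [0.4759, -0.0578, 0.0334]
orientation: [0.085, 0.996, 0.0, -0.0]
wrist_force: [-0.2, 0.8, -0.4]
grip_width: 0.0852
grip_force: 0.0
clock: 12.57
ee_pos: [0.5009, -0.0624, 0.0333]
orientation: [0.087, 0.996, 0.0, -0.002]
wrist_force: [-5.5, 1.9, 3.0]
grip_width: 0.0856
grip_force: 2.6
```

```bash
python3 -m jog '[[-1,0.2,-0.035,0,0,0,0],[-1,0.2,-0.035,0,0,0,0],[-1,0.2,-0.035,0,0,0,0],[-1,0.2,-0.035,0,0,0,0],[-1,0,0,0,0,0,0],[-1,0,0,0,0,0,0]]'; for i in 1 2 3; do python3 -m jog '[[-1,0.1,-0.017,0,0,0,0],[-1,0.1,-0.017,0,0,0,0],[-1,0,0,0,0,0,0]]'|grep -E 'ee_pos|wrist'; done
```

```text
clock: 13.07
ee_pos: [0.5113, -0.0645, 0.0336]
orientation: [0.087, 0.996, 0.0, 0.0]
wrist_force: [0.3, -0.3, 0.4]
grip_width: 0.0853
grip_force: 0.0
ee_pos: [0.513, -0.0648, 0.0336]
wrist_force: [-2.6, -0.1, 1.5]
ee_pos: [0.5131, -0.0648, 0.0334]
wrist_force: [-6.9, 0.5, 6.3]
ee_pos: [0.5151, -0.065, 0.0334]
wrist_force: [-6.2, 1.6, 5.1]
```

```bash
for i in 1 2; do python3 -m jog '[[-1,0.1,-0.017,0,0,0,0],[-1,0,0,0,0,0,0]]'|grep -E 'ee_pos|wrist'; done
```

```text
ee_pos: [0.516, -0.0652, 0.0333]
wrist_force: [-6.7, 1.2, 4.8]
ee_pos: [0.517, -0.0653, 0.0334]
wrist_force: [-6.7, 2.1, 5.4]
```

```bash
python3 -m jog '[[-1,-1,0.17,0,0,0,0],[-1,-1,0.17,1,0,0,0],[-1,-0.5,0.08,3.5,0,0,0],[-1,-0.5,0.08,3.5,0,0,0],[-1,-0.5,0.08,3.5,0,0,0],[-1,0,0,2,0,0,0],[-1,0,0,0,0,0,0],[-1,0,0,0,0,0,0]]'
python3 - <<'E'
from h import *
snap('wrist','w6',(160,120,480,360),2.5)
E
```

```text
clock: 14.82
ee_pos: [0.4861, -0.0606, 0.1702]
orientation: [0.087, 0.996, -0.0, 0.002]
wrist_force: [-0.5, 0.2, -0.7]
grip_width: 0.0856
grip_force: 0.0
```

View pics/w6.png

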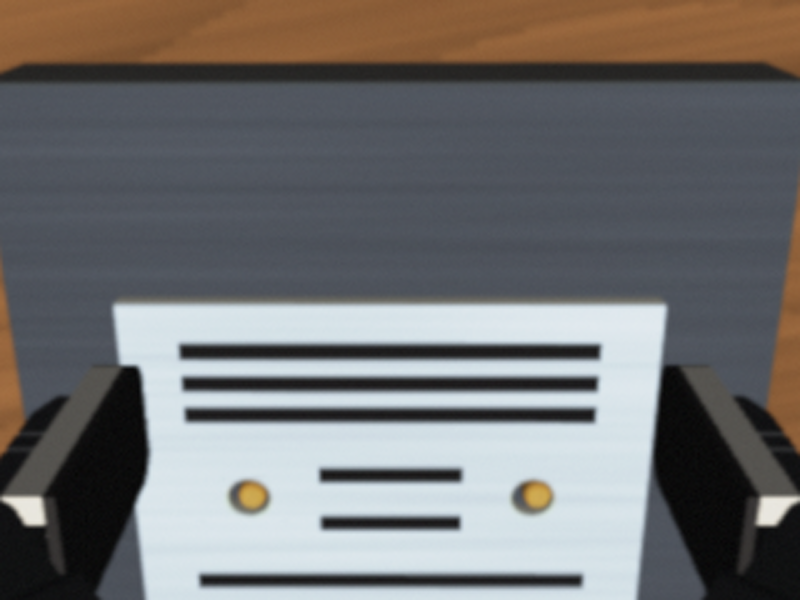

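Brass pin domes show in both holes, at (252,496) and (537,496), each nearly centred. I'll check that the cover is flat by fitting its pitch, and look at the nuts from the scene camera.

```bash
python3 - <<'E'
from fit import *
U=lambda l:[np.array([160+a/2.5-.3,120+b/2.5-.3]) for a,b in l]
px=U([(114,304),(667,304),(532,497),(249,497)])
for p in(0,.05,.1): print(p,fitp('w6',lambda q:covpts(q[0],q[1],q[2],p,CL[2:]),px,[.58,-.08,-.17]))
snap('scene','sc1',(220,190,380,310),5)
E
```

```text
0 (array([ 0.58974691, -0.08288522, -0.17402919]), np.float64(0.40208402745622607))
0.05 (array([ 0.58885761, -0.08270155, -0.17388987]), np.float64(1.9262578804289774))
0.1 (array([ 0.5878718 , -0.08250044, -0.17374289]), np.float64(3.3515714870270585))
```

View pics/sc1.png

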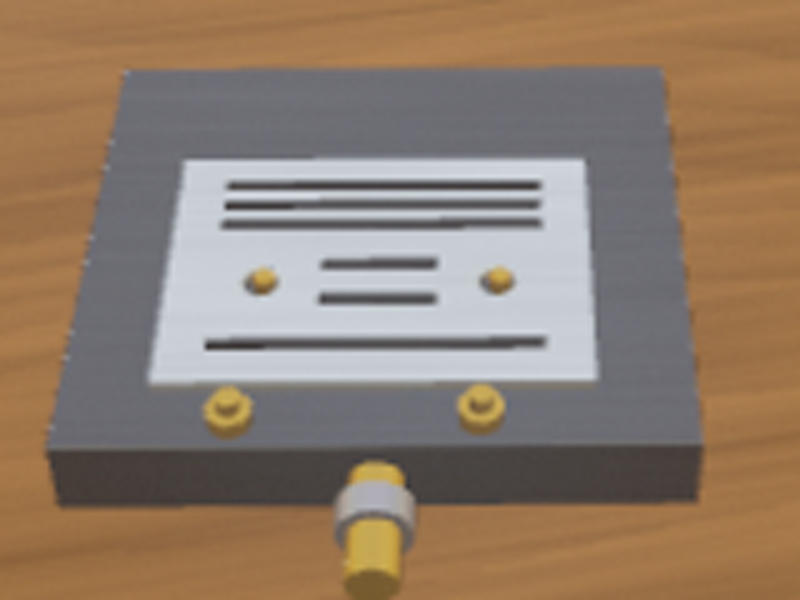

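The cover lies flat with both pins through its holes, and the nuts, at (228,410) and (481,407), are still standing. I'll lift the hand further away and hand in.

```bash
python3 -m jog '[[-1,-2,1,3,0,0,0],[-1,-2,1,3,0,0,0],[-1,-1,1,2,0,0,0],[-1,0,0,0,0,0,0],[-1,0,0,0,0,0,0],[-1,0,0,0,0,0,0]]' && python3 -c "
from cell import arm
print(arm.sign_off())"
```

```text
clock: 15.42
ee_pos: [0.4342, -0.0301, 0.2472]
orientation: [0.087, 0.996, 0.0, -0.001]
wrist_force: [-0.9, 0.5, 0.4]
grip_width: 0.0852
grip_force: 0.0
the job is handed in; nothing more can be done
None
```

The cover lies flat on the burner box with both holes over the pins, both thumb nuts are still standing on the far margin, the hand is clear, and the job was handed in at about 15 s.

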